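# Sort the robot-club parts into their trays

### The arm

A 7-joint arm with a two-finger parallel gripper is mounted at the origin on the work surface. World frame = base frame: x ahead of the robot, y to its left, z up, the work surface at z = 0. Lengths are in m, angles in rad, forces in N, time in s.
With the tool pointing down it reaches from about 0.4 to 0.9 m from the base axis. Payload 5.5 kg.
Tool frame: the origin (TCP) lies midway between the tips of the shut fingers; the grasp point (between the pads) lies 19 mm behind it (hold_point_z is the z of the grasp point in the tool frame, in m); z points along the fingers, y is the line along which they close (so a half turn about z gives the same grasp; the last joint's range is limited). The gripper opens to 85 mm and grips with 20 to 120 N. Pads are 22 mm wide; open, the fingers measure 114 mm over their backs; the gripper's body (76 mm by 85 mm) begins 54 mm behind the grasp point. The pads swing forward as they close: fully open they stand 13 mm farther back than shut.
Start: joints at [-0.871, 0.501, -0.427, 1.55, 0.221, 1.138, -0.21], TCP at [0.275, 0.589, 0.231] pointing down, gripper open.
Joint ranges: [-2.88, 2.88], [-0.31, 2.03], [-1.54, 1.56], [0.2, 2.42], [-1.41, 4.55], [0.19, 2.02], [-2.57, 2.57]. Speed limits (rad/s): [2.57, 2.57, 3.14, 3.14, 3.14, 3.14, 3.14].

### API

Orientations are given as [roll, pitch, yaw] about the fixed x, y, z axes, in that order (R = Rz(yaw) Ry(pitch) Rx(roll)).
In Python, from workcell import * gives the robot as it stands. The module is installed in compiled form; this text tells all that it offers.
- The arm moves only by the tool servo_tool, never from a script. Its argument "targets" is a list of rows, each a list of 2 entries, a list of its own where there are three numbers: the shift along the tool's x, y, z in mm, then the turn about the tool's z in degrees. A call has 1 to 12 rows; each row is the pose to reach, as a shift and turn from the pose commanded when the call began, along the tool's axes at that moment; what a row does not reach only later rows make up. A row lasts 1/8 s, in which the tool goes at most 62.5 mm and 10.7 degrees, less where a joint would pass 70% of its speed; a pose out of reach is approached as far as the arm can. A call with a gripper value outside its range is refused whole. "hand" is the closure, from 0 (fully open) to 1 (shut), set as the call begins (left out, the last holds). The fingers move at their own pace and stop on an object; "grip_force" is the grip in N (left out, the last holds). Time passes only in rows, so rows that repeat a pose let the fingers close. It gives the time, the measured TCP pose, the force, the opening and the grip force at its end, in the units of the state.
- state(): the state, without advancing time (a new reading comes with each control period).
- camera(name): name is "scene" or "top" or "wrist"; returns (picture, depth): 384x512x3 uint8, red, green, blue; 384x512 float32, m along the optical axis (not along the pixel's ray), 0 where there is no reading.
- camera_info(name): a dict with "fx", "fy", "cx", "cy" (pixels), "k1" (the pictures are not rectified: a ray, as slopes to the right and down, at radius r is drawn at 1 + k1 r^2 times it, then the intrinsics apply), "extrinsics" (4x4, takes a point from camera to world coordinates). Camera axes: x right, y up, looking along -z (the intrinsics and any distortion apply to the point x, -y, -z); pixel columns grow to the right and rows downward; lengths in m; the calibration is good to about 2 mm. A picture is of the moment at which its call begins: read the wrist's pose just before it. camera_info takes no time and is no camera call; for the wrist camera it gives the pose at the moment of the call.
- close_job(): hands the job in; it is judged then, once.
Trained networks look in the newest picture that a camera, given by its name, has taken for a name from the list of things; names that differ only in an ending like _2 or _b are one class to them, and where a whole thing is asked for, a point or a joint stands for the part that bears it (a point fixed in the world has none). Each returns a list of dicts, best first, with "conf" (0 to 1); they miss things now and then, are a little off and sometimes report something else, mostly with a low value. They report only what shows in the picture. A call takes as long as a camera call.
- search_frame(camera, label): "point" ([column, row] as shares, 0 to 1, of the picture: columns of its width, rows of its height, amid what is visible of it).
- landmark_of(camera, label): "point" ([column, row] as shares, 0 to 1, of the picture: columns of its width, rows of its height: a listed point, or the origin of a listed thing).
The state is a dict: "time": time; "qpos": joint angles; "dq": joint speeds; "tau": joint torques, N m; "tcp_pos": TCP position; "orientation": TCP orientation; "force": force on the tool from outside, world axes, zero at the start; "ft_torque": the same for the moment, N m; "opening": opening from 0.0 (shut) to 1.0 (fully open); "grip_force": force on a finger pad.
Only numpy, scipy, OpenCV 4.12 (cv2) and the standard library are available. Lean on these libraries where they do the work, as an engineer would, in place of code of your own. Each camera call takes 0.05 s, during which the arm holds its last target. There are 200 camera calls.

### The job

Clear up after the electronics class: put the two block batteries in the long tray, the two wheels in the round dish and the gear motor in the square tray. Set each one down gently rather than dropping it, flat on the tray's floor the same way up as it lies now, with nothing on top of anything else or leaning on a rim, and do not disturb the mouse or the breadboard.

Things in the scene. Friction and masses are not known exactly. Their poses are not given: they have to be found in the camera images.
- battery_1: one of two identical 9 V block batteries lying on its broad face, dark with a copper-coloured end that carries two small snaps: 48 mm long (x), 26 mm wide (y), 17.5 mm high. Origin: centre of its underside; x points along its length to the copper end, z up. About 45 g.
- battery_2: one of two identical 9 V block batteries lying on its broad face, dark with a copper-coloured end that carries two small snaps: 48 mm long (x), 26 mm wide (y), 17.5 mm high. Origin: centre of its underside; x points along its length to the copper end, z up. About 45 g.
- wheel_1: one of two identical small robot wheels lying flat: black tyre 44 mm in diameter, 22 mm high, white hub on the upper face. Origin: centre of its underside; z up along the axle. About 30 g.
- wheel_2: one of two identical small robot wheels lying flat: black tyre 44 mm in diameter, 22 mm high, white hub on the upper face. Origin: centre of its underside; z up along the axle. About 30 g.
- motor: the only gear motor, lying flat: a yellow gearbox block with a smaller metal motor at one end, 65 mm long (x), 22 mm wide (y), 18 mm high; the gearbox (full 22 x 18 mm section) runs from x = -32 to +7 mm, the motor beyond it is 20 mm wide and 16 mm high; a thin white shaft stands 8 mm up from the top at x = -21 mm. Origin: centre of its underside; z up. About 35 g.
- long_tray: long rectangular shallow light-grey tray, fixed: outside 80 mm (x) by 190 mm (y), 12 mm high, walls 3 mm, floor 3 mm thick (inside 74 x 184 mm, 9 mm deep). Origin: centre of its underside; y along its length, z up.
- square_tray: square shallow light-grey tray, fixed: outside 100 x 100 mm, 12 mm high, walls 3 mm, floor 3 mm thick (inside 94 x 94 mm, 9 mm deep). Origin: centre of its underside; x and y along its sides, z up.
- round_dish: round shallow light-grey dish, fixed: outside diameter 130 mm, 12 mm high, wall 3 mm, floor 3 mm thick (inside diameter about 122 mm, 9 mm deep). Origin: centre of its underside; z up.
- mouse: computer mouse, black and grey, 100 x 60 x 34 mm, loose, to be left alone. Origin: centre of its underside.
- breadboard: white breadboard with chips and small parts on it, 165 (x) x 55 (y) mm, 21 mm high over its parts, loose, to be left alone. Origin: centre of its underside.

How it is judged:
At the end, for the whole second after the job is handed in: Both batteries lie inside the long tray, both wheels inside the round dish and the motor inside the square tray: each with its underside on the tray floor (less than 7 mm above the tray's underside), the same way up, tilted less than 0.12 rad, at rest. Anywhere between the walls will do (x of battery_1 in the frame of long_tray between -0.034 and 0.034 m and y of battery_1 in the frame of long_tray between -0.086 and 0.086 m and z of battery_1 in the frame of long_tray between 0 and 0.007 m and angle between each of battery_1, battery_2, wheel_1, wheel_2, motor's own z axis and vertical below 0.12 rad and linear speed of each of battery_1, battery_2, wheel_1, wheel_2, motor below 0.02 m/s and angular speed of each of battery_1, battery_2, wheel_1, wheel_2, motor below 0.3 rad/s and x of battery_2 in the frame of long_tray between -0.034 and 0.034 m and y of battery_2 in the frame of long_tray between -0.086 and 0.086 m and z of battery_2 in the frame of long_tray between 0 and 0.007 m and horizontal distance between each of wheel_1, wheel_2 and round_dish below 0.043 m and z of wheel_1 in the frame of round_dish between 0 and 0.007 m and z of wheel_2 in the frame of round_dish between 0 and 0.007 m and x of motor in the frame of square_tray between -0.04 and 0.04 m and y of motor in the frame of square_tray between -0.04 and 0.04 m and z of motor in the frame of square_tray between 0 and 0.007 m); the robot touches nothing.
It fails at once if the mouse is shoved more than 20 mm (distance of mouse from where it was at the start of the episode above 0.02 m).
It fails at once if the breadboard is shoved more than 20 mm (distance of breadboard from where it was at the start of the episode above 0.02 m).
It fails at once if a part is dropped or thrown into its tray (arrives faster than 0.8 m/s, a fall of over 30 mm) ((horizontal distance between battery_1 and long_tray below 0.09 m and z of battery_1 in the frame of long_tray below 0.03 m and linear speed of battery_1 above 0.8 m/s) or (horizontal distance between battery_2 and long_tray below 0.09 m and z of battery_2 in the frame of long_tray below 0.03 m and linear speed of battery_2 above 0.8 m/s) or (horizontal distance between wheel_1 and round_dish below 0.09 m and z of wheel_1 in the frame of round_dish below 0.03 m and linear speed of wheel_1 above 0.8 m/s) or (horizontal distance between wheel_2 and round_dish below 0.09 m and z of wheel_2 in the frame of round_dish below 0.03 m and linear speed of wheel_2 above 0.8 m/s) or (horizontal distance between motor and square_tray below 0.09 m and z of motor in the frame of square_tray below 0.03 m and linear speed of motor above 0.8 m/s)).
It also fails if it takes over 120 s, if anything falls off the work surface, if the arm or the gripper's body presses on something with over 40 N, if the wrist force passes 120 N, or if a joint passes its speed limit or range.

## Working session

There is one attempt and no reset: what is moved stays moved. The work goes in short steps, Python scripts to look and compute and a tool call to move; the robot and the scene stay as the last step left them, time stands still between calls to the robot, and variables do not carry over. Pictures are saved under pics/ and viewed, at most 14 in all, crops included, and the job is handed in when it is done.

Besides the shell and the picture viewer there is one more tool, called after "Request:" as name([rows], argument=value, ...), one row to a line, values as JSON. servo_tool: Moves the arm, as the interface text tells. Its arguments: {"type":"object","properties":{"targets":{"type":"array"},"hand":{"type":"number"},"grip_force":{"type":"number"}},"required":["targets"]}

```bash
mkdir -p pics; cat > h.py <<'E'
from workcell import *
import numpy as np, cv2
def px2w(cam,u,v,z,info=None):
    i=info or camera_info(cam); K=np.array([[i['fx'],0,i['cx']],[0,i['fy'],i['cy']],[0,0,1.]])
    p=cv2.undistortPoints(np.array([[[u,v]]],float),K,np.array([i['k1'],0,0,0.]))[0,0]
    E=np.array(i['extrinsics']); d=E[:3,:3]@np.array([p[0],-p[1],-1]); o=E[:3,3]
    return o+d*(z-o[2])/d[2]
def pd(cam,u,v,dep,info=None):
    i=info or camera_info(cam); K=np.array([[i['fx'],0,i['cx']],[0,i['fy'],i['cy']],[0,0,1.]])
    p=cv2.undistortPoints(np.array([[[u,v]]],float),K,np.array([i['k1'],0,0,0.]))[0,0]
    E=np.array(i['extrinsics']); return E[:3,:3]@(np.array([p[0],-p[1],-1])*dep)+E[:3,3]
def snap(cam,name):
    info=camera_info(cam); p,d=camera(cam); cv2.imwrite(f'pics/{name}.png',cv2.resize(p[:,:,::-1],(800,600))); return p,d,info
E
python3 - <<'E'
from h import *
p,d,i=snap('top','top0'); print(i,state())
np.savez('top0.npz',p=p,d=d)
for l in ['battery_1','wheel_1','motor','long_tray','square_tray','round_dish','mouse','breadboard']:
    for r in landmark_of('top',l)[:3]:
        u,v=r['point'][0]*512,r['point'][1]*384
        dd=d[int(v),int(u)]
        print(l,round(r['conf'],2),round(u),round(v),px2w('top',u,v,0.003,i).round(3),pd('top',u,v,dd,i).round(3))
E
```

```text
{'fx': 492.2005995411345, 'fy': 492.2005995411345, 'cx': 252.19842699229176, 'cy': 181.886760281794, 'k1': -0.043329656339591356, 'extrinsics': array([[-1.13358781e-02,  9.98059681e-01, -6.12239423e-02,
         4.55869431e-01],
       [-9.99892128e-01, -1.18860014e-02, -8.62870709e-03,
        -8.76799801e-04],
       [-9.33967251e-03,  6.11195240e-02,  9.98086757e-01,
         1.44160405e+00],
       [ 0.00000000e+00,  0.00000000e+00,  0.00000000e+00,
         1.00000000e+00]])} {'time': 0.05, 'qpos': array([-0.87079854,  0.50184763, -0.42681377,  1.5514171 ,  0.22083821,
        1.13828914, -0.2102996 ]), 'dq': array([ 0.00131812, -0.00167963, -0.0005453 , -0.00174179,  0.00021818,
        0.00036576,  0.0011712 ]), 'tau': array([-9.49207140e-03, -5.71296358e+01, -5.84372476e+00, -2.82028592e+01,
        1.08294399e-02,  6.03023014e-03, -2.76132806e-05]), 'tcp_pos': array([0.27473121, 0.58834796, 0.23027517]), 'orientation': array([-3.13969842e+00, -4.86465932e-05,  2.70487937e+00]), 'force': array([ 0.05376231, -0.64240938, -0.40666149]), 'ft_torque': array([0.0029523 , 0.01418973, 0.00279998]), 'grip_force': 0.0, 'opening': 0.9943871238780763}
battery_1 0.7 214 216 [0.447 0.124 0.003] [0.447 0.122 0.018]
battery_1 0.46 250 207 [0.472 0.02  0.003] [0.472 0.019 0.015]
wheel_1 0.7 168 218 [0.442 0.258 0.003] [0.443 0.254 0.023]
wheel_1 0.63 307 207 [ 0.469 -0.148  0.003] [ 0.469 -0.146  0.02 ]
motor 0.68 349 210 [ 0.457 -0.269  0.003] [ 0.457 -0.269  0.005]
long_tray 0.92 259 160 [ 0.61  -0.009  0.003] [ 0.61  -0.009  0.003]
long_tray 0.59 348 212 [ 0.454 -0.267  0.003] [ 0.454 -0.267  0.004]
square_tray 0.88 342 148 [ 0.64  -0.255  0.003] [ 0.64  -0.255  0.001]
round_dish 0.72 181 153 [0.632 0.219 0.003] [0.632 0.22  0.001]
mouse 0.74 414 163 [ 0.594 -0.464  0.003] [ 0.591 -0.454  0.032]
breadboard 0.59 86 189 [0.529 0.503 0.003] [0.529 0.501 0.008]
```

View pics/top0.png

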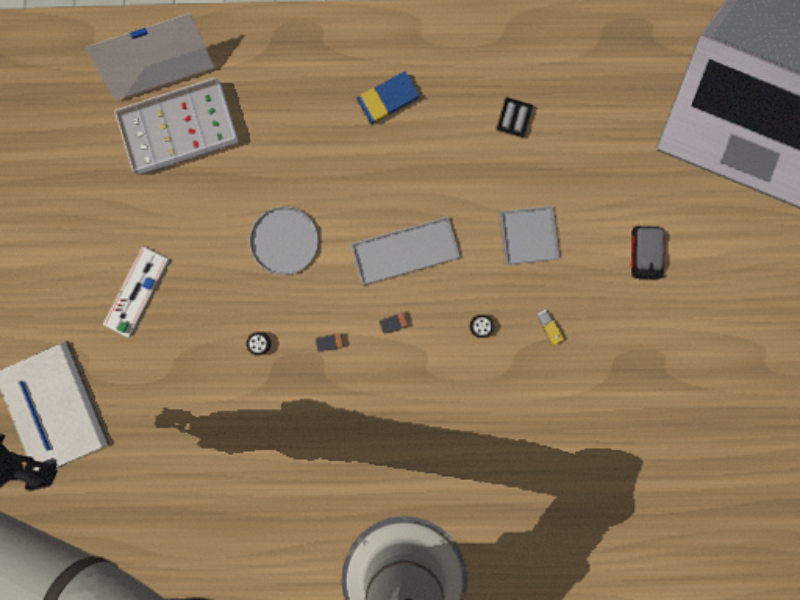

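The top view shows everything. In the 800x600 picture, the wheels are at (259,343) and (482,326), the batteries at (331,342) and (394,322), and the motor at (551,327). The dish is at (285,240), the tilted long tray at (407,250), the square tray at (530,236), and the mouse and breadboard are well off to the sides. The networks' positions agree with this.

```bash
cat >> h.py <<'E'
from scipy.spatial.transform import Rotation as Ro
def go(x,y,z,yawdeg):
    s=state(); R=Ro.from_euler('xyz',s['orientation']).as_matrix()
    d=R.T@(np.array([x,y,z])-s['tcp_pos'])*1000
    cur=np.degrees(np.arctan2(R[1,0],R[0,0])); t=-((yawdeg-cur+180)%360-180)
    print('shift',d.round(0),'turn',round(t,1))
def inhand():
    s=state(); i=camera_info('wrist'); T=np.eye(4); T[:3,:3]=Ro.from_euler('xyz',s['orientation']).as_matrix(); T[:3,3]=s['tcp_pos']
    return np.linalg.inv(T)@np.array(i['extrinsics'])
E
python3 - <<'E'
from h import *
print(inhand().round(3), camera_info('wrist')['fx'])
go(.40,.19,.25,90)
E
```

```text
[[-0.001  0.961  0.277  0.073]
 [ 1.     0.001 -0.001 -0.   ]
 [-0.001  0.277 -0.961 -0.143]
 [ 0.     0.     0.     1.   ]] 303.06531576459855
shift [-282. -309.  -19.] turn 65.0
```

```bash
python3 - <<'E'
from h import *
go(.48,.08,.25,90)
E
```

```text
shift [-401. -374.  -19.] turn 65.0
```

Request:
servo_tool([
  [[-50,-47,-19],8],
  [[-100,-94,-19],16],
  [[-150,-140,-19],24],
  [[-200,-187,-19],32],
  [[-250,-234,-19],40],
  [[-300,-280,-19],49],
  [[-350,-327,-19],57],
  [[-401,-374,-19],65],
  [[-401,-374,-19],65],
  [[-401,-374,-19],65],
  [[-401,-374,-19],65],
  [[-401,-374,-19],65],
], hand=0, grip_force=30)

```text
time: 1.95
tcp_pos: [0.4796, 0.0822, 0.2503]
orientation: [-3.141, -0.001, 1.573]
force: [0.0, 0.0, -0.4]
opening: 0.998
grip_force: 0.0
```

```bash
python3 - <<'E'
from h import *
p,d,i=snap('wrist','w0'); s=state(); print(s['tcp_pos'],s['orientation'],s['qpos'].round(2))
np.savez('w0.npz',p=p,d=d,**{k:i[k] for k in i})
for l in ['battery_1','wheel_1','motor','long_tray','square_tray','round_dish']:
    for r in landmark_of('wrist',l)[:3]:
        u,v=r['point'][0]*512,r['point'][1]*384
        dd=d[int(v),int(u)]
        print(l,round(r['conf'],2),round(u),round(v),px2w('',u,v,0.0,i).round(3),pd('',u,v,dd,i).round(3))
E
```

```text
[0.47964288 0.08212445 0.25029647] [-3.14143167e+00 -4.24888316e-04  1.57334948e+00] [-0.22  0.16 -0.    1.94 -0.    1.04 -0.22]
battery_1 0.78 252 208 [0.469 0.014 0.   ] [0.47  0.02  0.016]
wheel_1 0.67 221 4 [0.434 0.265 0.   ] [0.437 0.259 0.023]
wheel_1 0.58 245 305 [ 0.459 -0.143  0.   ] [ 0.46  -0.128  0.02 ]
long_tray 0.93 349 221 [ 0.606 -0.005 -0.   ] [ 0.605 -0.004  0.002]
round_dish 0.62 382 47 [0.627 0.22  0.   ] [0.625 0.219 0.005]
```

View pics/w0.png

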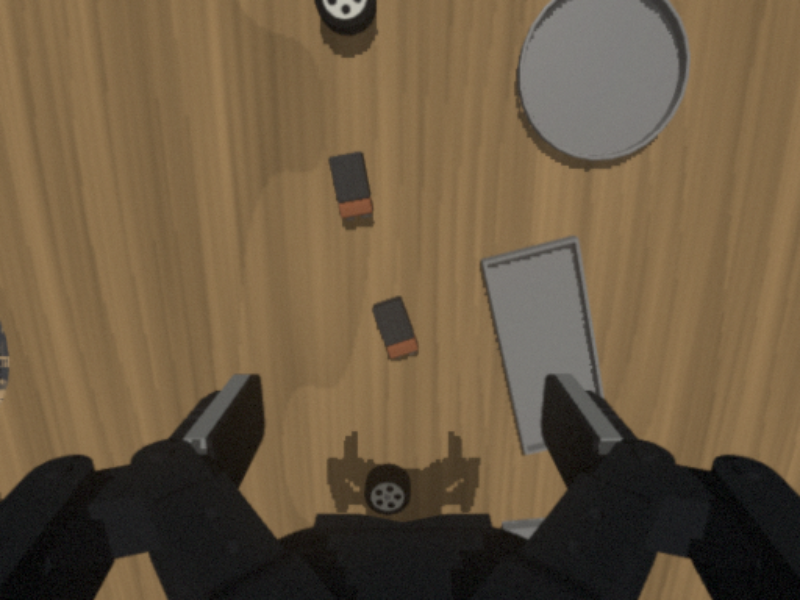

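The wrist view shows the batteries at (350,185) and (395,327) with copper ends lower in the picture, the wheels at (347,5) and (388,490), the dish at (603,75) and the long tray at (545,345). Next I'll fit outlines from the depth.

```bash
cat >> h.py <<'E'
def cloud(d,i):
    K=np.array([[i['fx'],0,i['cx']],[0,i['fy'],i['cy']],[0,0,1.]])
    v,u=np.mgrid[:384,:512]; q=np.stack([u.ravel(),v.ravel()],1).astype(float)[:,None]
    n=cv2.undistortPoints(q,K,np.array([float(i['k1']),0,0,0]))[:,0]
    E=np.array(i['extrinsics']); c=np.stack([n[:,0],-n[:,1],-np.ones(len(n))],1)*d.ravel()[:,None]
    return (c@E[:3,:3].T+E[:3,3]).reshape(384,512,3)
def blobs(d,i,zlo=.010,zhi=.035,reg=(.38,.75,-.36,.33),mn=20,show=True):
    P=cloud(d,i); x,y,z=P[...,0],P[...,1],P[...,2]
    m=((z>zlo)&(z<zhi)&(x>reg[0])&(x<reg[1])&(y>reg[2])&(y<reg[3])&(d>0)).astype(np.uint8)
    n,L=cv2.connectedComponents(m)
    for k in range(1,n):
        if (L==k).sum()<mn: continue
        q=P[L==k]; r=cv2.minAreaRect((q[:,:2]*1000).astype(np.float32))
        b=cv2.boxPoints(r); e=[b[1]-b[0],b[2]-b[1]]; e=max(e,key=np.linalg.norm)
        print((L==k).sum(),'c',np.round(r[0]),'size',np.round(r[1]),'long axis yaw',round(np.degrees(np.arctan2(e[1],e[0]))%180,1),'ztop',np.percentile(q[:,2],[50,95]).round(3))
E
python3 - <<'E'
from h import *
print('wrist');a=np.load('w0.npz');i={k:a[k] for k in ['fx','fy','cx','cy','k1','extrinsics']};blobs(a['d'],i,reg=(.38,.53,-.36,.33))
print('low');blobs(a['d'],i,.006,.014,reg=(.53,.75,-.36,.33))
print('top');a=np.load('top0.npz');i=camera_info('top');blobs(a['d'],i,reg=(.38,.53,-.36,.33))
print('low');blobs(a['d'],i,.006,.016,reg=(.53,.75,-.36,.33))
E
```

```text
wrist
645 c [437. 254.] size [43. 20.] long axis yaw 3.2 ztop [0.022 0.024]
876 c [437. 134.] size [26. 50.] long axis yaw 99.9 ztop [0.018 0.019]
708 c [472.  15.] size [26. 51.] long axis yaw 109.2 ztop [0.017 0.019]
695 c [ 463. -147.] size [43. 43.] long axis yaw 74.3 ztop [0.022 0.024]
low
1057 c [629. 213.] size [130. 113.] long axis yaw 2.5 ztop [0.012 0.013]
976 c [606.  -8.] size [ 81. 192.] long axis yaw 105.1 ztop [0.012 0.013]
86 c [ 597. -194.] size [38.  6.] long axis yaw 5.6 ztop [0.01  0.012]
top
158 c [ 462. -275.] size [63. 22.] long axis yaw 26.4 ztop [0.017 0.024]
150 c [474.  13.] size [26. 50.] long axis yaw 109.3 ztop [0.018 0.022]
184 c [ 466. -148.] size [41. 41.] long axis yaw 179.2 ztop [0.023 0.028]
186 c [439. 265.] size [41. 40.] long axis yaw 89.0 ztop [0.022 0.027]
154 c [439. 132.] size [26. 50.] long axis yaw 100.6 ztop [0.018 0.023]
low
32 c [ 671. -284.] size [43. 15.] long axis yaw 26.0 ztop [0.011 0.015]
46 c [675. 180.] size [70. 18.] long axis yaw 47.9 ztop [0.01  0.014]
34 c [ 679. -232.] size [11. 62.] long axis yaw 96.2 ztop [0.01  0.013]
55 c [660. 265.] size [25. 64.] long axis yaw 165.9 ztop [0.009 0.015]
43 c [663. -59.] size [14. 66.] long axis yaw 101.9 ztop [0.011 0.015]
40 c [ 629. -196.] size [71. 10.] long axis yaw 2.9 ztop [0.011 0.015]
43 c [640.  10.] size [10. 65.] long axis yaw 103.9 ztop [0.01  0.014]
39 c [619.  67.] size [28. 50.] long axis yaw 96.0 ztop [0.01  0.015]
22 c [618. 210.] size [21. 22.] long axis yaw 104.6 ztop [0.007 0.009]
46 c [597. 264.] size [76. 16.] long axis yaw 32.4 ztop [0.011 0.015]
54 c [589. 186.] size [23. 96.] long axis yaw 127.2 ztop [0.011 0.015]
28 c [ 593. -276.] size [21. 49.] long axis yaw 126.7 ztop [0.012 0.015]
27 c [ 587. -221.] size [10. 48.] long axis yaw 97.4 ztop [0.011 0.015]
```

```bash
python3 - <<'E'
from h import *
go(.437,.134,.004,100)
E
```

```text
shift [ 53. -43. 246.] turn -10.0
```

Request:
servo_tool([
  [[25,-21,50],-5],
  [[53,-43,100],-10],
  [[53,-43,150],-10],
  [[53,-43,185],-10],
  [[53,-43,210],-10],
  [[53,-43,228],-10],
  [[53,-43,238],-10],
  [[53,-43,246],-10],
  [[53,-43,246],-10],
  [[53,-43,246],-10],
])

```text
time: 3.55
tcp_pos: [0.4376, 0.1336, 0.0048]
orientation: [3.141, -0.0, 1.745]
force: [0.4, 0.2, -0.4]
opening: 1.002
grip_force: 0.0
```

Request:
servo_tool([
  [[0,0,0],0],
  [[0,0,0],0],
  [[0,0,0],0],
  [[0,0,0],0],
  [[0,0,0],0],
  [[0,0,0],0],
], hand=1, grip_force=30)

```text
time: 4.3
tcp_pos: [0.4373, 0.1335, 0.0046]
orientation: [3.141, -0.0, 1.745]
force: [-0.7, -0.1, 5.9]
opening: 0.295
grip_force: 29.9
```

```bash
python3 - <<'E'
from h import *
s=state();print(s['opening'],s['grip_force'],s['tcp_pos'])
p,d,i=snap('wrist','w1'); 
go(.437,.134,.10,100);go(.594,.035,.06,15);go(.594,.035,.008,15)
E
```

```text
0.29530037727052016 29.929157495498657 [0.4373466  0.13354627 0.00458172]
shift [  1.  -0. -95.] turn -0.0
shift [-124.  137.  -55.] turn 85.0
shift [-124.  137.   -3.] turn 85.0
```

View pics/w1.png

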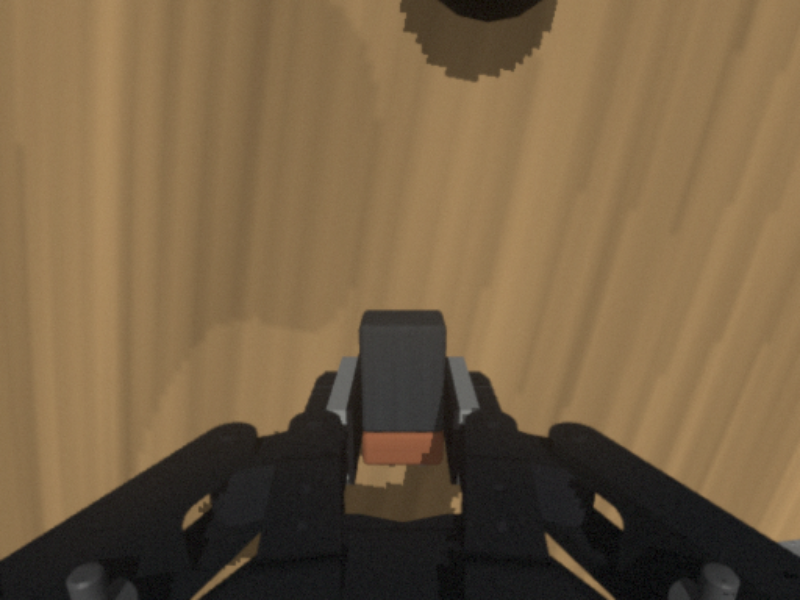

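The battery is centred in the grip, at about (403,385) in the picture.

Request:
servo_tool([
  [[0,0,-25],0],
  [[0,0,-60],0],
  [[-20,22,-70],10],
  [[-40,44,-70],20],
  [[-60,66,-70],30],
  [[-80,88,-70],40],
  [[-100,110,-70],50],
  [[-124,137,-70],60],
  [[-124,137,-70],70],
  [[-124,137,-70],80],
  [[-124,137,-70],85],
  [[-124,137,-60],85],
])

```text
time: 5.85
tcp_pos: [0.5939, 0.0353, 0.0641]
orientation: [3.141, -0.001, 0.263]
force: [-0.3, 0.2, -0.0]
opening: 0.294
grip_force: 29.8
```

```bash
python3 - <<'E'
from h import *
s=state();print(s['opening'],s['grip_force'],s['tcp_pos'],s['orientation'],s['qpos'].round(2))
p,d,i=snap('wrist','w2'); blobs(d,i,.006,.014,reg=(.5,.75,-.36,.33))
go(.594,.035,.009,15)
E
```

```text
0.2937848293968783 29.83575940132141 [0.59385606 0.0352725  0.06411566] [ 3.14122902e+00 -7.76869908e-04  2.62542974e-01] [-0.35  0.6   0.32  1.83 -0.26  0.75 -1.2 ]
1829 c [621. 180.] size [ 50. 124.] long axis yaw 168.9 ztop [0.012 0.013]
4324 c [606.  -8.] size [ 81. 191.] long axis yaw 105.0 ztop [0.012 0.013]
shift [ 2.  1. 53.] turn 0.1
```

View pics/w2.png

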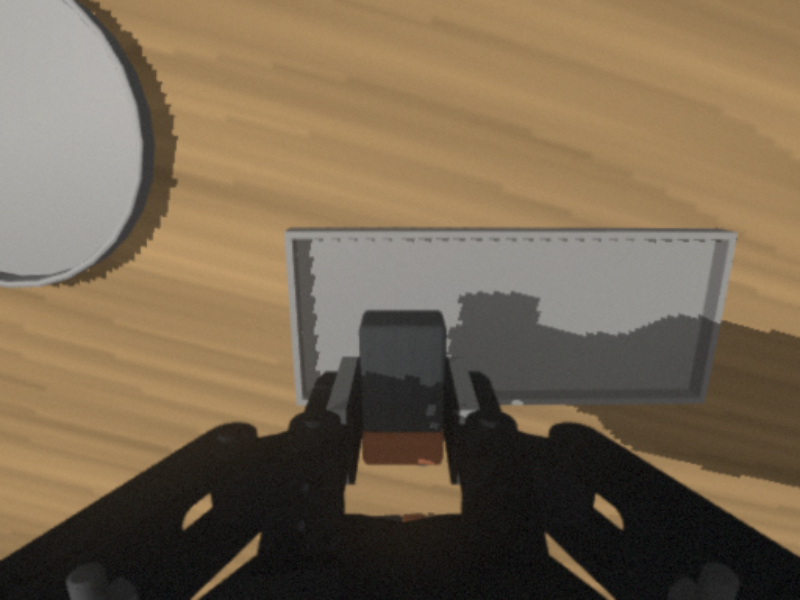

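The battery hangs over the tray (rim from 290 to 735 px), square to it, and the tray pose is confirmed. Now I'll lower it and release.

Request:
servo_tool([
  [[2,0,20],0],
  [[2,0,35],0],
  [[2,0,45],0],
  [[2,0,51],0],
  [[2,0,54],0],
  [[2,0,54],0],
  [[2,0,54],0],
])

```text
time: 6.78
tcp_pos: [0.5959, 0.0357, 0.0108]
orientation: [3.142, -0.001, 0.261]
force: [-0.6, -0.4, -0.8]
opening: 0.293
grip_force: 29.8
```

Request:
servo_tool([
  [[0,0,0],0],
  [[0,0,0],0],
  [[0,0,0],0],
  [[0,0,0],0],
  [[0,0,-10],0],
  [[0,0,-30],0],
  [[0,0,-60],0],
  [[0,0,-90],0],
], hand=0.47)

```text
time: 7.78
tcp_pos: [0.5959, 0.0355, 0.1027]
orientation: [3.141, -0.001, 0.261]
force: [-0.0, -0.1, -0.4]
opening: 0.535
grip_force: 0.0
```

```bash
python3 - <<'E'
from h import *
go(.473,.014,.10,109);go(.473,.014,.006,109)
E
```

```text
shift [-124.  -11.    3.] turn -94.0
shift [-124.  -11.   97.] turn -94.0
```

Next is battery 2, taking a look at the end of the move over it.

Request:
servo_tool([
  [[-20,-2,0],-10],
  [[-45,-4,0],-20],
  [[-70,-6,0],-30],
  [[-95,-8,0],-40],
  [[-124,-11,0],-50],
  [[-124,-11,0],-60],
  [[-124,-11,0],-70],
  [[-124,-11,0],-80],
  [[-124,-11,0],-90],
  [[-124,-11,0],-94],
  [[-124,-11,0],-94],
], hand=0)

```text
time: 9.15
tcp_pos: [0.4735, 0.0138, 0.1016]
orientation: [3.14, 0.001, 1.901]
force: [0.5, -0.5, -0.3]
opening: 0.999
grip_force: 0.0
```

```bash
python3 - <<'E'
from h import *
p,d,i=snap('wrist','w3'); blobs(d,i,.008,.030,reg=(.4,.75,-.10,.25))
go(.473,.014,.006,109)
E
```

```text
690 c [595. 172.] size [14. 74.] long axis yaw 143.2 ztop [0.012 0.013]
1772 c [597.  26.] size [ 82. 121.] long axis yaw 105.5 ztop [0.012 0.013]
2002 c [472.  15.] size [26. 51.] long axis yaw 109.6 ztop [0.018 0.019]
2189 c [592.  37.] size [51. 27.] long axis yaw 14.5 ztop [0.02  0.022]
297 c [582. -68.] size [ 4. 67.] long axis yaw 105.1 ztop [0.012 0.013]
shift [ 0. -1. 95.] turn -0.1
```

View pics/w3.png

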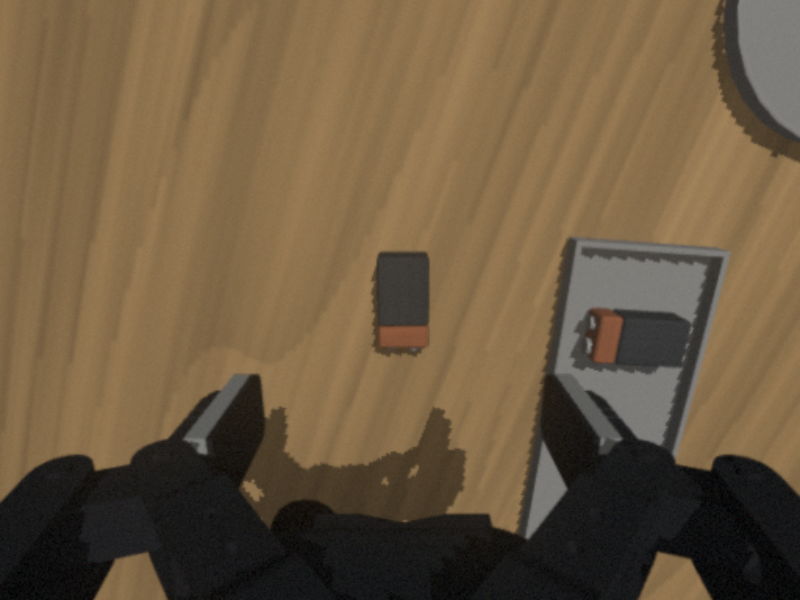

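Battery 1 lies flat in the tray at (640,338), with its top at about 20.5 mm as it should be. Battery 2 is at (403,300), between the fingers.

Request:
servo_tool([
  [[0,-1,35],0],
  [[0,-1,65],0],
  [[0,-1,82],0],
  [[0,-1,91],0],
  [[0,-1,95],0],
  [[0,-1,95],0],
])

```text
time: 9.95
tcp_pos: [0.4722, 0.0139, 0.0057]
orientation: [3.141, 0.0, 1.902]
force: [0.0, 0.1, -0.1]
opening: 1.001
grip_force: 0.0
```

Request:
servo_tool([
  [[0,0,0],0],
  [[0,0,0],0],
  [[0,0,0],0],
  [[0,0,0],0],
  [[0,0,0],0],
  [[0,0,0],0],
  [[0,0,-25],0],
  [[0,0,-60],0],
  [[0,0,-70],0],
  [[0,0,-70],0],
], hand=1)

```text
time: 11.2
tcp_pos: [0.4722, 0.0139, 0.0756]
orientation: [3.14, 0.0, 1.902]
force: [0.1, -0.2, -0.7]
opening: 0.296
grip_force: 29.8
```

```bash
python3 - <<'E'
from h import *
go(.617,-.051,.07,15);go(.617,-.051,.010,15)
E
```

```text
shift [-108.  116.    6.] turn 94.0
shift [-108.  116.   66.] turn 94.0
```

Request:
servo_tool([
  [[-18,20,0],10],
  [[-40,43,0],20],
  [[-62,66,0],30],
  [[-84,90,0],40],
  [[-108,116,0],50],
  [[-108,116,0],60],
  [[-108,116,0],70],
  [[-108,116,0],80],
  [[-108,116,0],90],
  [[-108,116,0],94],
  [[-108,116,10],94],
  [[-108,116,10],94],
])

```text
time: 12.7
tcp_pos: [0.615, -0.0504, 0.063]
orientation: [-3.141, 0.004, 0.263]
force: [-0.1, 0.4, -0.4]
opening: 0.295
grip_force: 29.8
```

```bash
python3 - <<'E'
from h import *
go(.617,-.051,.010,15)
E
```

```text
shift [ 2.  1. 53.] turn 0.1
```

Request:
servo_tool([
  [[2,0,20],0],
  [[2,0,35],0],
  [[2,0,45],0],
  [[2,0,51],0],
  [[2,0,54],0],
  [[2,0,54],0],
  [[2,0,54],0],
])

```text
time: 13.58
tcp_pos: [0.6191, -0.05, 0.0118]
orientation: [3.141, -0.001, 0.261]
force: [0.0, 0.4, -0.3]
opening: 0.296
grip_force: 29.8
```

Request:
servo_tool([
  [[0,0,0],0],
  [[0,0,0],0],
  [[0,0,0],0],
  [[0,0,0],0],
  [[0,0,-10],0],
  [[0,0,-30],0],
  [[0,0,-60],0],
  [[0,0,-90],0],
], hand=0.47)

```text
time: 14.58
tcp_pos: [0.6191, -0.0502, 0.1037]
orientation: [3.141, -0.001, 0.261]
force: [0.2, 0.1, 0.1]
opening: 0.531
grip_force: 0.0
```

```bash
python3 - <<'E'
from h import *
go(.465,-.147,.10,45)
go(.465,-.147,.005,45)
E
```

```text
shift [-174.   54.    3.] turn -30.0
shift [-174.   54.   98.] turn -30.0
```

```bash
python3 - <<'E'
from h import *
go(.456,-.278,.12,26)
E
```

```text
shift [-216.  178.  -17.] turn -11.0
```

Request:
servo_tool([
  [[-40,33,-10],-2],
  [[-80,66,-17],-4],
  [[-120,99,-17],-6],
  [[-160,132,-17],-8],
  [[-195,160,-17],-10],
  [[-216,178,-17],-11],
  [[-216,178,-17],-11],
  [[-216,178,-17],-11],
], hand=0)

```text
time: 15.58
tcp_pos: [0.457, -0.2771, 0.1192]
orientation: [3.141, -0.002, 0.454]
force: [-0.3, 0.4, -0.3]
opening: 0.999
grip_force: 0.0
```

```bash
python3 - <<'E'
from h import *
p,d,i=snap('wrist','w4'); blobs(d,i,.006,.030,reg=(.4,.75,-.4,.0))
for r in landmark_of('wrist','motor')[:2]:
    u,v=r['point'][0]*512,r['point'][1]*384; print(r['conf'],px2w('',u,v,0,i))
blobs(d,i,.02,.04,reg=(.4,.5,-.4,-.2),mn=3)
go(.456,-.278,.006,26)
E
```

```text
1077 c [ 586. -251.] size [ 34. 106.] long axis yaw 115.9 ztop [0.012 0.013]
2769 c [ 464. -149.] size [43. 43.] long axis yaw 98.2 ztop [0.023 0.024]
1890 c [ 461. -274.] size [65. 22.] long axis yaw 27.7 ztop [0.018 0.019]
0.68 [ 0.46010945 -0.27664763  0.        ]
46 c [ 442. -284.] size [6. 4.] long axis yaw 24.1 ztop [0.026 0.027]
shift [ -2.   1. 113.] turn 0.1
```

View pics/w4.png

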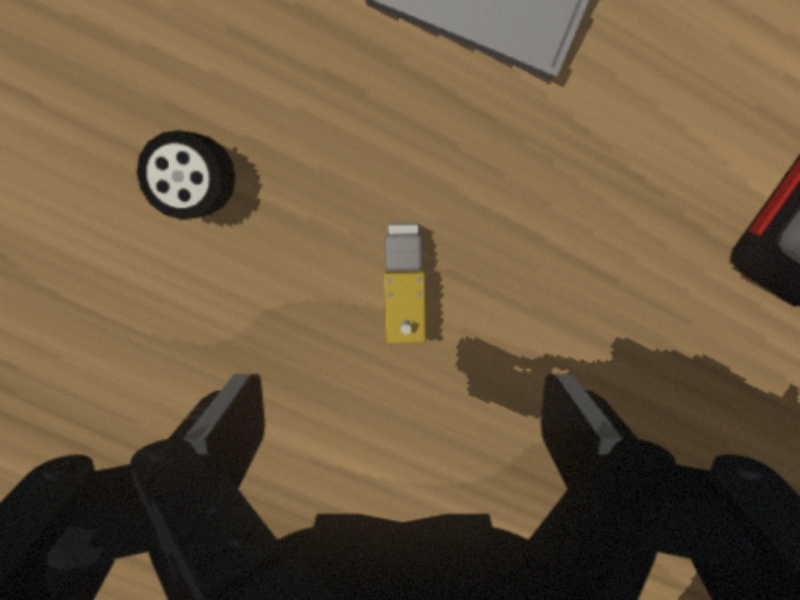

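The motor lies straight between the fingers at (405,285), with its shaft at the near end at (405,328).

Request:
servo_tool([
  [[-2,0,45],-1],
  [[-2,0,80],-1],
  [[-2,0,100],-1],
  [[-2,0,108],-1],
  [[-2,0,112],-1],
  [[-2,0,112],-1],
])

```text
time: 16.42
tcp_pos: [0.4548, -0.2786, 0.0068]
orientation: [3.141, -0.001, 0.471]
force: [0.0, -0.1, 0.1]
opening: 0.995
grip_force: 0.0
```

Request:
servo_tool([
  [[0,0,0],0],
  [[0,0,0],0],
  [[0,0,0],0],
  [[0,0,0],0],
  [[0,0,0],0],
  [[0,0,0],0],
  [[0,0,0],0],
  [[0,0,-25],0],
  [[0,0,-60],0],
  [[0,0,-70],0],
  [[0,0,-70],0],
], hand=1)

```text
time: 17.8
tcp_pos: [0.4545, -0.2786, 0.0765]
orientation: [3.141, -0.001, 0.471]
force: [0.3, -0.5, -0.5]
opening: 0.253
grip_force: 30.0
```

```bash
python3 - <<'E'
from h import *
go(.627,-.251,.08,5)
E
```

```text
shift [166.  54.  -3.] turn 22.0
```

Request:
servo_tool([
  [[35,11,0],5],
  [[75,25,0],10],
  [[115,37,0],16],
  [[145,47,0],20],
  [[166,54,0],22],
  [[166,54,0],22],
  [[166,54,0],22],
])

```text
time: 18.68
tcp_pos: [0.6246, -0.2517, 0.0747]
orientation: [-3.141, 0.003, 0.087]
force: [0.0, -0.4, 0.8]
opening: 0.249
grip_force: 30.0
```

```bash
python3 - <<'E'
from h import *
p,d,i=snap('wrist','w5'); blobs(d,i,.007,.016,reg=(.53,.75,-.4,-.12))
go(.627,-.251,.0105,5)
E
```

```text
2329 c [ 633. -241.] size [100. 101.] long axis yaw 95.6 ztop [0.012 0.013]
shift [ 3. -1. 65.] turn -0.1
```

View pics/w5.png

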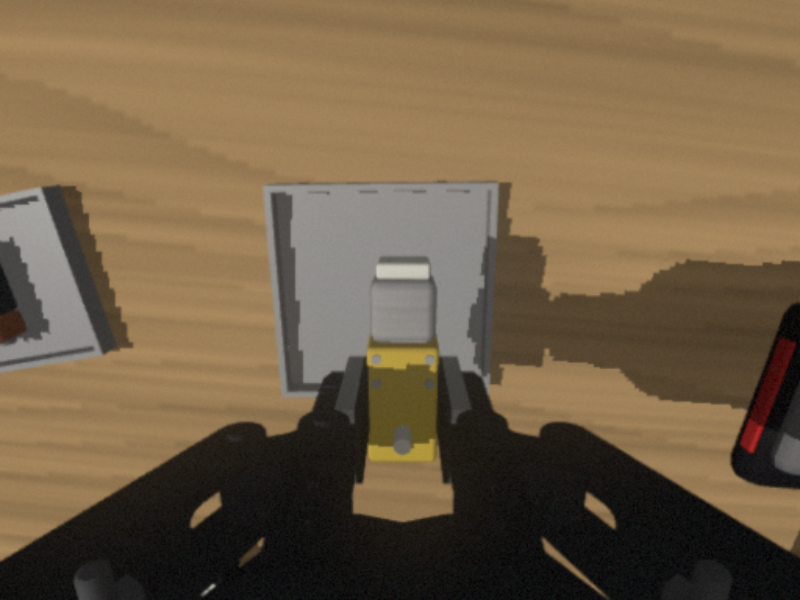

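The square tray spans 267–497 px and its centre is at (633, -241) mm. The motor therefore needs to go 10 mm further to the left.

Request:
servo_tool([
  [[2,-10,20],0],
  [[2,-10,40],0],
  [[2,-10,52],0],
  [[2,-10,59],0],
  [[2,-10,63],0],
  [[2,-10,65],0],
  [[2,-10,65],0],
])

```text
time: 19.6
tcp_pos: [0.628, -0.2415, 0.0116]
orientation: [3.141, -0.0, 0.087]
force: [-0.1, 0.3, 0.1]
opening: 0.244
grip_force: 30.0
```

Request:
servo_tool([
  [[0,0,0],0],
  [[0,0,0],0],
  [[0,0,0],0],
  [[0,0,0],0],
  [[0,0,-10],0],
  [[0,0,-30],0],
  [[0,0,-60],0],
  [[0,0,-90],0],
], hand=0.47)

```text
time: 20.6
tcp_pos: [0.6281, -0.2417, 0.1038]
orientation: [3.141, -0.001, 0.087]
force: [1.7, 0.5, -0.4]
opening: 0.53
grip_force: 0.0
```

```bash
python3 - <<'E'
from h import *
go(.464,-.148,.12,60)
E
```

```text
shift [-155. -108.  -16.] turn -55.0
```

Request:
servo_tool([
  [[-25,-18,-10],-9],
  [[-55,-38,-16],-18],
  [[-85,-60,-16],-27],
  [[-120,-84,-16],-37],
  [[-155,-108,-16],-46],
  [[-155,-108,-16],-55],
  [[-155,-108,-16],-55],
  [[-155,-108,-16],-55],
], hand=0)

```text
time: 21.6
tcp_pos: [0.4649, -0.1479, 0.1183]
orientation: [3.14, -0.001, 1.043]
force: [-1.0, -0.2, -0.8]
opening: 0.999
grip_force: 0.0
```

```bash
python3 - <<'E'
from h import *
p,d,i=snap('wrist','w6'); blobs(d,i,.013,.030,reg=(.4,.75,-.4,.3))
go(.464,-.148,.006,60)
E
```

```text
182 c [597. -64.] size [ 8. 16.] long axis yaw 145.2 ztop [0.018 0.021]
1828 c [ 633. -240.] size [63. 23.] long axis yaw 2.7 ztop [0.02  0.022]
2138 c [ 464. -147.] size [43. 43.] long axis yaw 9.5 ztop [0.022 0.024]
shift [ -1.  -1. 112.] turn -0.2
```

View pics/w6.png

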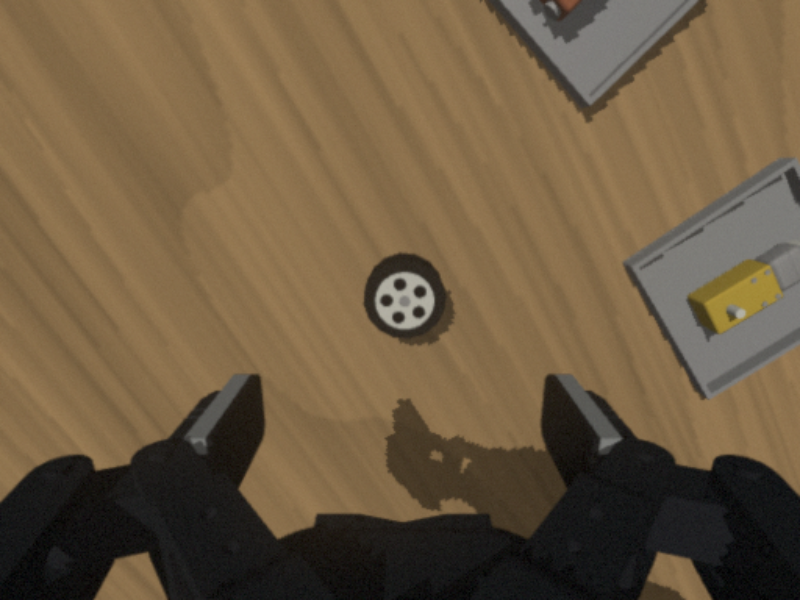

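The motor is flat in the square tray at (745,290) and wheel 2 is centred ahead of the fingers at (404,298). Now I'll grasp the wheel.

Request:
servo_tool([
  [[-1,0,45],0],
  [[-1,0,80],0],
  [[-1,0,100],0],
  [[-1,0,109],0],
  [[-1,0,113],0],
  [[-1,0,113],0],
])

```text
time: 22.4
tcp_pos: [0.464, -0.1483, 0.0047]
orientation: [3.141, -0.0, 1.046]
force: [-0.4, -0.2, 0.6]
opening: 1.003
grip_force: 0.0
```

Request:
servo_tool([
  [[0,0,0],0],
  [[0,0,0],0],
  [[0,0,0],0],
  [[0,0,0],0],
  [[0,0,0],0],
  [[0,0,0],0],
  [[0,0,-25],0],
  [[0,0,-60],0],
  [[0,0,-75],0],
  [[0,0,-75],0],
], hand=1)

```text
time: 23.65
tcp_pos: [0.4644, -0.1481, 0.0801]
orientation: [3.139, -0.001, 1.047]
force: [0.2, -0.1, -0.6]
opening: 0.5
grip_force: 30.7
```

```bash
python3 - <<'E'
from h import *
go(.628,.193,.08,90)
E
```

```text
shift [377. -29.   0.] turn -30.0
```

Request:
servo_tool([
  [[40,-3,0],-3],
  [[85,-7,0],-7],
  [[130,-10,0],-11],
  [[175,-14,0],-15],
  [[220,-17,0],-19],
  [[265,-20,0],-23],
  [[310,-24,0],-27],
  [[350,-27,0],-30],
  [[377,-29,0],-30],
  [[377,-29,0],-30],
  [[377,-29,0],-30],
])

```text
time: 25.02
tcp_pos: [0.6258, 0.1914, 0.0776]
orientation: [-3.139, 0.002, 1.57]
force: [0.6, -0.7, -1.8]
opening: 0.501
grip_force: 30.7
```

```bash
python3 - <<'E'
from h import *
p,d,i=snap('wrist','w7'); blobs(d,i,.007,.016,reg=(.53,.75,.1,.33))
go(.628,.193,.0087,90)
E
```

```text
2836 c [628. 227.] size [129. 115.] long axis yaw 0.2 ztop [0.012 0.013]
shift [ 2.  2. 69.] turn -0.1
```

View pics/w7.png

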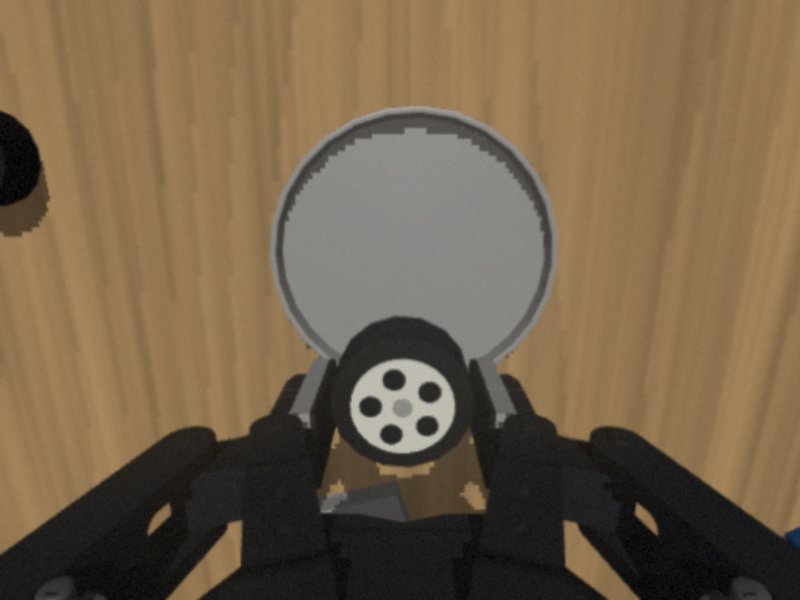

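The dish (272–557 px) is centred at (628, 220) mm, as planned. Wheel 2 is level in the grip at (402,400).

Request:
servo_tool([
  [[2,2,20],0],
  [[2,2,40],0],
  [[2,2,55],0],
  [[2,2,63],0],
  [[2,2,67],0],
  [[2,2,69],0],
  [[2,2,69],0],
  [[2,2,69],0],
])

```text
time: 26.08
tcp_pos: [0.6294, 0.195, 0.0109]
orientation: [3.141, -0.0, 1.57]
force: [0.7, 0.1, -0.1]
opening: 0.499
grip_force: 30.7
```

Request:
servo_tool([
  [[0,0,0],0],
  [[0,0,0],0],
  [[0,0,0],0],
  [[0,0,0],0],
  [[0,0,-10],0],
  [[0,0,-30],0],
  [[0,0,-60],0],
  [[0,0,-110],0],
  [[0,0,-110],0],
], hand=0.38)

```text
time: 27.2
tcp_pos: [0.6332, 0.196, 0.1273]
orientation: [3.131, -0.004, 1.57]
force: [0.2, 1.0, 0.2]
opening: 0.62
grip_force: 0.0
```

```bash
python3 - <<'E'
from h import *
go(.438,.263,.12,90)
E
```

```text
shift [  67. -195.    5.] turn -0.0
```

Request:
servo_tool([
  [[15,-40,0],0],
  [[30,-85,0],0],
  [[45,-130,0],0],
  [[60,-175,0],0],
  [[67,-193,0],0],
  [[67,-193,0],0],
  [[67,-193,0],0],
  [[67,-193,0],0],
], hand=0)

```text
time: 28.2
tcp_pos: [0.4377, 0.2611, 0.1204]
orientation: [3.141, 0.0, 1.568]
force: [0.3, 0.5, -0.4]
opening: 0.999
grip_force: 0.0
```

```bash
python3 - <<'E'
from h import *
p,d,i=snap('wrist','w8'); blobs(d,i,.014,.030,reg=(.38,.75,.0,.4))
go(.438,.263,.005,90)
E
```

```text
2124 c [436. 267.] size [43. 42.] long axis yaw 88.3 ztop [0.022 0.024]
1923 c [626. 196.] size [43. 44.] long axis yaw 118.0 ztop [0.025 0.027]
146 c [605.  51.] size [19.  8.] long axis yaw 0.8 ztop [0.019 0.021]
shift [  2.   1. 115.] turn -0.1
```

View pics/w8.png

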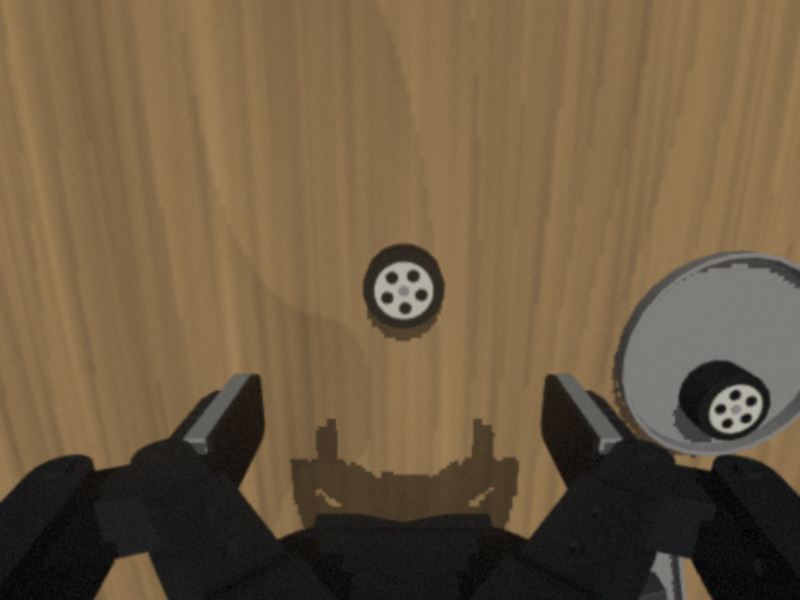

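Wheel 2 is flat in the dish at (737,405) and wheel 1 is at (403,288), 6 mm beyond the TCP.

Request:
servo_tool([
  [[6,-1,45],0],
  [[6,-1,80],0],
  [[6,-1,100],0],
  [[6,-1,111],0],
  [[6,-1,115],0],
  [[6,-1,115],0],
])

```text
time: 29.0
tcp_pos: [0.4355, 0.268, 0.0056]
orientation: [3.141, -0.0, 1.57]
force: [-0.0, 0.0, -0.3]
opening: 0.999
grip_force: 0.0
```

Request:
servo_tool([
  [[0,0,0],0],
  [[0,0,0],0],
  [[0,0,0],0],
  [[0,0,0],0],
  [[0,0,0],0],
  [[0,0,0],0],
  [[0,0,-25],0],
  [[0,0,-60],0],
  [[0,0,-75],0],
  [[0,0,-75],0],
], hand=1)

```text
time: 30.25
tcp_pos: [0.4358, 0.2685, 0.0813]
orientation: [3.139, -0.002, 1.57]
force: [0.2, -0.4, -0.7]
opening: 0.497
grip_force: 30.7
```

```bash
python3 - <<'E'
from h import *
go(.628,.2485,.08,90)
E
```

```text
shift [-20. 192.   2.] turn -0.0
```

Request:
servo_tool([
  [[-4,40,0],0],
  [[-8,85,0],0],
  [[-12,130,0],0],
  [[-17,170,0],0],
  [[-20,192,0],0],
  [[-20,192,0],0],
  [[-20,192,0],0],
  [[-20,192,0],0],
])

```text
time: 31.25
tcp_pos: [0.6253, 0.2485, 0.0797]
orientation: [-3.14, 0.0, 1.572]
force: [0.4, -0.3, 0.4]
opening: 0.503
grip_force: 30.7
```

```bash
python3 - <<'E'
from h import *
go(.628,.2485,.0095,90); print(state()['opening'])
E
```

```text
shift [ 0.  3. 70.] turn 0.1
0.5032775641835053
```

Request:
servo_tool([
  [[0,2,20],0],
  [[0,2,40],0],
  [[0,2,55],0],
  [[0,2,63],0],
  [[0,2,68],0],
  [[0,2,70],0],
  [[0,2,70],0],
  [[0,2,70],0],
])

```text
time: 32.25
tcp_pos: [0.6294, 0.248, 0.0109]
orientation: [3.141, -0.0, 1.57]
force: [-0.6, -0.4, -0.2]
opening: 0.5
grip_force: 30.7
```

Request:
servo_tool([
  [[0,0,0],0],
  [[0,0,0],0],
  [[0,0,0],0],
  [[0,0,0],0],
  [[0,0,-10],0],
  [[0,0,-30],0],
  [[0,0,-60],0],
  [[-50,-20,-110],0],
  [[-100,-60,-150],0],
  [[-100,-100,-150],0],
  [[-100,-100,-150],0],
], hand=0.38)

```text
time: 33.62
tcp_pos: [0.5259, 0.1461, 0.1626]
orientation: [-3.141, -0.001, 1.569]
force: [0.7, 0.3, -0.1]
opening: 0.617
grip_force: 0.0
```

```bash
python3 - <<'E'
from h import *
p,d,i=snap('wrist','w9'); blobs(d,i,.014,.030,reg=(.38,.75,-.1,.4))
p,d,i=snap('top','top1'); blobs(d,i,.014,.035,reg=(.38,.75,-.36,.4))
cv2.imwrite('pics/top1c.png',cv2.resize(p[110:260,50:450,::-1],(800,300)))
E
```

```text
2119 c [626. 246.] size [43. 43.] long axis yaw 49.8 ztop [0.026 0.027]
1915 c [626. 196.] size [43. 43.] long axis yaw 36.9 ztop [0.026 0.027]
291 c [576.  32.] size [15. 26.] long axis yaw 106.7 ztop [0.02  0.022]
160 c [ 637. -241.] size [64. 22.] long axis yaw 5.0 ztop [0.02  0.026]
84 c [640. 247.] size [22. 41.] long axis yaw 105.2 ztop [0.026 0.03 ]
155 c [619. -51.] size [51. 26.] long axis yaw 15.1 ztop [0.02  0.025]
151 c [595.  35.] size [51. 26.] long axis yaw 15.3 ztop [0.02  0.026]
```

View pics/w9.png

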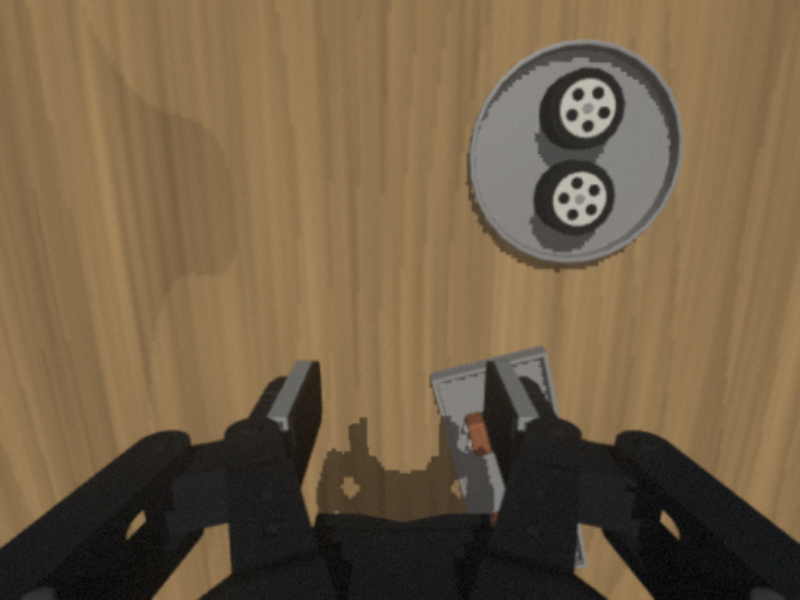

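View pics/top1c.png

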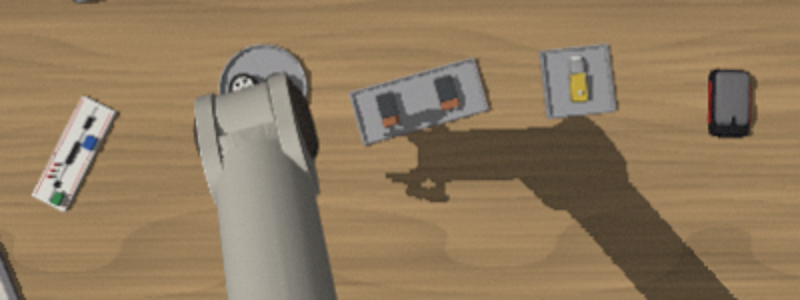

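Both wheels stand apart in the dish at (585,108) and (577,198). The batteries lie at (387,108) and (447,92), and the motor at (577,80), all flat at the right heights with the mouse and breadboard untouched.

```bash
python3 -c "
from workcell import *
print(close_job())"
```

```text
the job is handed in; nothing more can be done
None
```

The job is handed in: the last camera views show both batteries in the long tray, both wheels in the round dish and the motor in the square tray, all flat, with the mouse and breadboard untouched; the hand-in returned no verdict.

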